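# Shut and lock the checkers box with its T-key

## Robot

A 6-joint arm with a two-finger parallel gripper is mounted at the origin on the work surface. World frame = base frame: x ahead of the robot, y to its left, z up, the work surface at z = 0. Lengths are in m, angles in degrees, forces in N, time in s.
With the tool pointing down it reaches from about 0.275 to 0.875 m from the base axis. Payload 12.5 kg.
Tool frame: the origin (TCP) lies at the very end of the fingers, on their centre line; the grasp point (between the pads) lies 19 mm behind it; x points along the fingers, y is the direction in which the jaws open and shut, and the axes are right-handed (so a half turn about x gives the same grasp; the last joint's range is limited). The gripper opens to 85 mm and grips with 20 to 120 N. Pads are 22 mm wide; open, the fingers measure 114 mm over their backs; the gripper's body (76 mm by 85 mm) begins 54 mm behind the grasp point. The pads swing forward as they close: fully open they stand 13 mm farther back than shut.
Start: joints at [-79.274, 20.094, 94.641, -0, 65.266, -4.847], TCP at [0.148, -0.53, 0.231] pointing down, gripper open.
Joint ranges: [-157.81, 157.81], [-45, 120.19], [0.68, 151.7], [-89.99, 269.99], [4.06, 180], [-164.3, 164.3]. Speed limits (degrees/s): [127.2, 127.2, 159.86, 180, 180, 180].

## Interface

Orientations are given as a 3x3 rotation matrix whose columns are the frame's x, y, z axes.
In Python, from bench import arm gives the robot as it stands.
- The arm moves only by the tool drive_tool, never from a script. Its argument "motion" is a list that holds one entry, the list of rows, each a list of 5 numbers: the shift along the tool's x, y, z in m, then the turn about the tool's x in degrees, then the opening, from 0 (shut) to 1 (fully open). In form: [[[x, y, z, roll, gripper], ...]]. A call has 1 to 8 rows; each row is the pose to reach, as a shift and turn from the pose measured when the call began, along the tool's axes at that moment; what a row does not reach only later rows make up. A row lasts 1/12 s, in which the tool goes at most 41.7 mm and 7.16 degrees, less where a joint would pass 70% of its speed; a pose out of reach is approached as far as the arm can. A call with a gripper value outside its range is refused whole. The fingers move at their own pace and stop on an object; "newtons" is the grip in N (left out, the last holds). Time passes only in rows, so rows that repeat a pose let the fingers close. It gives the time, the measured TCP pose, the force and the opening at its end, in the units of the state.
- arm.state(): the state, without advancing time (a new reading comes with each control period).
- arm.read_camera(name): name is "side" or "top" or "wrist"; returns a dict with "pixels" (400x640x3 uint8, blue, green, red), "range_z" (400x640 float32, m along the optical axis (not along the pixel's ray), 0 where there is no reading), "mtx" (3x3 intrinsics, pixels), "origin" and "attitude" of the camera in the world. Camera axes: x right, y down, z forward; pixel columns grow to the right and rows downward; lengths in m; the calibration is good to about 2 mm. A picture is of the moment at which its call begins.
- arm.job_done(): hands the job in, once; it reports no verdict.
Trained networks look in the newest picture that a camera, given by its name, has taken for a name from the list of things; names that differ only in an ending like _2 or _b are one class to them, and where a whole thing is asked for, a point or a joint stands for the part that bears it (a point fixed in the world has none). Each returns a list of dicts, best first, with "conf" (0 to 1); they miss things now and then, are a little off and sometimes report something else, mostly with a low value. They report only what shows in the picture. A call takes as long as a camera call. They do not tell look-alikes from the thing itself.
- arm.boxes_of(camera, name): "rect" ([left, top, width, height] in pixels, round what is visible of it).
- arm.trace(camera, name): "region" (400x640 bool, what is visible of it) and "rect" ([left, top, width, height] in pixels, round what is visible of it).
The state is a dict: "clock": time; "joint_positions": joint angles; "dq": joint speeds; "joint_efforts": joint torques, N m; "position": TCP position; "orientation": TCP orientation; "wrist_force": force on the tool from outside, world axes, zero at the start; "torque": the same for the moment, N m; "finger_gap": finger opening in m.
Only numpy, scipy, OpenCV 4.12 (cv2) and the standard library are available. Lean on these libraries where they do the work, as an engineer would, in place of code of your own. Each camera call takes 0.05 s, during which the arm holds its last target.

## Task

Close the lid of the checkers box, then lock it with the T-key: pass the key's T-head down through the slot in the lid and, feeling along for it, through the keeper's slot beneath, press it in against the spring, turn it a quarter turn either way and let it come up into its seat, and leave it there. Do it gently, since a load of more than 40 N damages the box, lid or lock, and leave the tea glass, saucer and toothpick dispenser as they are.

Things in the scene. Friction and masses are not known exactly. Their poses are not given: they have to be found in the camera images.
- box: Beech checkers box, fixed to the table, 150 mm (its x) by 200 mm (its y) by 50 mm high without lid. Origin: centre of its underside; z up, -x is the front. The lid's hinge line runs along y at x = +75, z = 50 mm; the lid is 8 mm thick, so its top lies at z = 58 mm when shut. A lock with a steel keeper sits inside at the front. Over 40 N in all damages it
- lid (a joint): Hinge of the lid in rad: 0 shut, grows as it opens upward, 1.2 fully open. Starts part open; a stiff hinge holds it where it is left. It takes about 2 N down at its front half to swing it shut. The lid plate is 155 mm from the hinge line to its front edge and 210 mm wide
- slot (a point): Centre of the slot's mouth in the lid's top face, 120 mm from the hinge line towards the front; moves with the lid. The slot, with a thin steel surround, is 44 mm along y (parallel to the hinge) by 10.5 mm along x. Lid shut: x, y, z axes as the box's. It is longer than the key's head because the keeper below sits differently each time: its own slot must be found by feel
- keeper (a point): Middle of the keeper's range: box x = -45, y = 0, z = 50 mm (keeper top, right under the shut lid). Steel keeper plate 8 mm thick; its slot, 28.5 along y by 11.5 mm along x, stands unmeasured up to 7 mm to either side of here along y; stiff, shifts only above 12 N. Its underside has a groove along x, 12.5 wide, 3 mm deep. Turned head seated there: key origin 13 mm below keeper top
- spring (a point): Centre of the top of the spring plate under the keeper; at rest 10 mm below the keeper's top. It pushes the head up: 2.5 N at first, 0.5 N more per mm pressed. The head can turn only with the key's origin 16 mm or more below the keeper's top; at 18 mm the key's shoulder disc meets the shut lid and the force rises steeply. On release the spring lifts the head
- key: Loose T-key, 66 mm tall, about 80 g, upright in the stand. Origin: centre of the T-head's underside; z up. Steel T-head 26 mm along x, 8 along y, z = 0 to 8 mm, square edges; round stem 8 mm in diameter, z = 8 to 26; shoulder disc 36 mm in diameter, z = 26 to 30, resting on the stand; wooden grip tab 34 mm along x, 14 along y, z = 30 to 66, parallel to the head. Grasp it across its 14 mm
- stand: Fixed beech block 60 x 60 x 34 mm with a round bore of 31 mm in which the key's head and stem hang loosely. Origin: centre of its underside
- glass: Bystander: tulip tea glass on its saucer, 54 mm wide, 88 mm tall. Origin: centre of its underside
- saucer: Bystander: saucer 110 mm across, 10 mm high. Origin: centre of its underside
- dispenser: Bystander: steel toothpick dispenser, 44 mm in diameter, 78 mm tall. Origin: centre of its underside
- dice_mat: Fixed silicone mat 200 mm (x) by 160 mm (y), 3 mm thick, with four 16 mm dice on it; not part of the job. Origin: centre of its underside
There are look-alikes about, which are no part of the job. What is shaped like the key but purple or yellow is not meant.

How it is judged:
By the outcome, as a careful person would: the job done as asked, in the order asked, and still so for the second after the job is handed in, with the robot touching nothing.
It also fails if it takes over 72 s, if anything falls off the work surface, if the arm or the gripper's body presses on something with over 40 N, if the wrist force passes 120 N, or if a joint passes its speed limit or range.

## Working session

There is one attempt and no reset: what is moved stays moved. The work goes in short steps, Python scripts to look and compute and a tool call to move; the robot and the scene stay as the last step left them, time stands still between calls to the robot, and variables do not carry over. Pictures are saved under pics/ and viewed, and the job is handed in when it is done.

Besides the shell and the picture viewer there is one more tool, called as name([rows], argument=value, ...), one row to a line, values as JSON. drive_tool: Moves the arm, as the interface text tells. Its arguments: {"type":"object","properties":{"motion":{"type":"array"},"newtons":{"type":"number"}},"required":["motion"]}

```bash
mkdir -p pics; ls
python3 - <<'E'
from bench import arm
import cv2
print(arm.state())
for n in ["side","top","wrist"]:
    c=arm.read_camera(n); cv2.imwrite(f"pics/{n}0.png",c["pixels"]); print(n,c["mtx"],c["origin"],c["attitude"])
    for o in ["box","lid","slot","key","stand","glass","saucer","dispenser","dice_mat"]:
        r=arm.boxes_of(n,o); print(o,[(d["rect"],round(d["conf"],2)) for d in r])
E
```

```text
pics
{'clock': 0.0, 'joint_positions': array([-7.92750141e+01,  2.01233829e+01,  9.46757503e+01, -4.97580864e-04,
        6.52656115e+01, -4.84860962e+00]), 'dq': array([ 0.04337823,  0.05680031,  0.03068811,  0.03826115, -0.09956511,
        0.01971354]), 'joint_efforts': array([ 6.61159884e-04, -5.06105304e+01, -2.91407812e+01, -1.04633129e-04,
        4.49603103e-03, -6.29435746e-06]), 'position': array([ 0.14761171, -0.52948883,  0.2307755 ]), 'orientation': array([[-2.18038854e-04,  2.68479305e-01, -9.63285428e-01],
       [ 1.10880083e-03, -9.63284794e-01, -2.68479379e-01],
       [-9.99999362e-01, -1.12663061e-03, -8.76565631e-05]]), 'wrist_force': array([ 0.20836898, -0.38059928, -0.57676301]), 'torque': array([-0.0161035 , -0.01333952,  0.00099919]), 'finger_gap': 0.08531371838938825}
side [[441.82981918   0.         324.52361125]
 [  0.         441.82981918 190.87093605]
 [  0.           0.           1.        ]] [0.5522949  0.93381943 0.56136828] [[-0.99880754 -0.01435092  0.04666412]
 [-0.04730455  0.52085443 -0.85233382]
 [-0.01207344 -0.85352488 -0.52091219]]
box [([302
[... 1145 characters left out ...]
([252.8, 197.9, 18.1, 15.5], 0.43), ([300.7, 133.9, 21.2, 22.4], 0.2)]
stand [([278.3, 199.7, 31.7, 25.9], 0.63)]
glass [([302.1, 130.5, 20.5, 27.3], 0.75)]
saucer [([290.5, 128.7, 38.7, 40.2], 0.69)]
dispenser [([364.2, 237.6, 17.5, 23.6], 0.67)]
dice_mat [([175.4, 167.2, 66.2, 79.2], 0.87)]
wrist [[293.81759076   0.         319.95053346]
 [  0.         293.81759076 198.12140762]
 [  0.           0.           1.        ]] [ 0.22195732 -0.508291    0.37382824] [[ 2.69321927e-01 -9.17447785e-01 -2.92839993e-01]
 [-9.63050127e-01 -2.56691976e-01 -8.15087805e-02]
 [-3.89626471e-04  3.03971694e-01 -9.52680984e-01]]
box []
lid []
slot []
key []
stand []
glass []
saucer []
dispenser []
dice_mat []
```

View pics/side0.png

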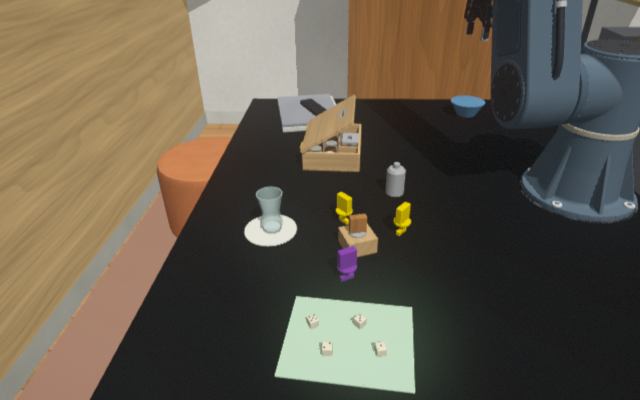

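View pics/top0.png

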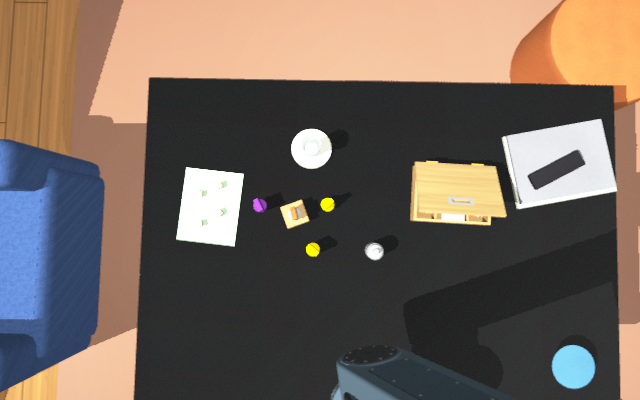

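View pics/wrist0.png

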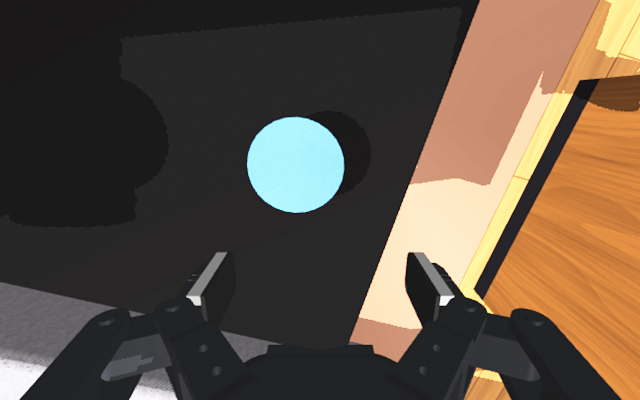

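```bash
cat > h.py <<'E'
from bench import arm
import numpy as np, cv2
def cloud(c):
    z=c["range_z"]; K=c["mtx"]; v,u=np.mgrid[0:z.shape[0],0:z.shape[1]]
    P=np.stack([(u-K[0,2])/K[0,0]*z,(v-K[1,2])/K[1,1]*z,z],-1)
    W=P@np.asarray(c["attitude"]).T+np.asarray(c["origin"]); W[z<=0]=np.nan
    return W
def px(c,p):
    q=(np.asarray(p)-c["origin"])@np.asarray(c["attitude"]); q=q@np.asarray(c["mtx"]).T; return q[:2]/q[2]
def show(n,name,rect=None,s=1):
    c=arm.read_camera(n); im=c["pixels"]
    if rect: l,t,w,h=rect; im=cv2.resize(im[t:t+h,l:l+w],None,fx=s,fy=s,interpolation=cv2.INTER_CUBIC)
    cv2.imwrite(f"pics/{name}.png",im); return c
E
python3 - <<'E'
from h import *
np.set_printoptions(precision=4,suppress=True)
for n in ["top","side"]:
    c=arm.read_camera(n); W=cloud(c)
    ok=~np.isnan(W[...,0])
    print(n,"table z",np.nanmedian(W[250:260,200:300,2]) if n=="top" else np.nanmedian(W[180:200,420:440,2]))
    for o in ["box","lid","slot","stand","key","glass","saucer","dispenser"]:
        for r in arm.trace(n,o)[:4]:
            m=r["region"]&ok
            if m.sum()==0: continue
            p=W[m]; print(o,round(r["conf"],2),np.round(r["rect"]),m.sum(),"med",np.median(p,0),"min",np.percentile(p,2,0),"max",np.percentile(p,98,0))
    if n=="top":
        # slot surround, box details
        im=c["pixels"][130:260,380:540]; cv2.imwrite("pics/box_crop.png",cv2.resize(im,None,fx=5,fy=5)[:600])
        im=c["pixels"][180:240,240:360]; cv2.imwrite("pics/key_crop.png",cv2.resize(im,None,fx=6,fy=6))
        np.savez("top0.npz",W=W,px=c["pixels"],r=c["range_z"])
E
```

```text
top table z -0.0010560336039101559
box 0.68 [410. 159.  96.  66.] 5260 med [ 0.5839 -0.1832  0.0901] min [ 0.5148 -0.2889  0.0034] max [ 0.6652 -0.0865  0.1366]
lid 0.89 [414. 162.  93.  56.] 4249 med [ 0.5954 -0.189   0.0998] min [ 0.5334 -0.2889  0.0553] max [ 0.6656 -0.0869  0.1369]
slot 0.77 [417. 159.  87.  57.] 4274 med [ 0.5945 -0.1878  0.0998] min [ 0.533  -0.2888  0.0532] max [ 0.6659 -0.0874  0.1369]
stand 0.82 [280. 200.  28.  26.] 368 med [0.5262 0.2269 0.0329] min [0.4962 0.1951 0.0277] max [0.5607 0.2595 0.0382]
key 0.63 [254. 196.  13.  18.] 153 med [0.5483 0.319  0.0506] min [ 0.5319  0.3058 -0.0012] max [0.5645 0.3384 0.0678]
key 0.6 [308. 240.   8.  16.] 128 med [0.4356 0.176  0.0613] min [0.418  0.1615 0.0244] max [0.4497 0.1899 0.0688]
key 0.57 [287. 206.  14.  13.] 124 med [0.5274 0.2256 0.0706] min [0.5119 0.2138 0.034 ] max [0.5427 0.243  0.0756]
glass 0.69 [299. 132.  21.  24.] 365 med [0.7119 0.1893 0.0679] min [0.6821 0.1638 0.0118] max [0.7288 0.2097 0.0984]
saucer 0.6 [290. 126.  41.  42.] 808 med [0.6977 0.1861 0.0087] min [0.6587 0.1375 0.0041] max [0.75
[... 1284 characters left out ...]
] 961 med [0.703  0.2023 0.0725] min [0.6825 0.1629 0.0132] max [0.727  0.2117 0.0989]
saucer 0.79 [242. 218.  55.  31.] 929 med [0.7067 0.2044 0.0107] min [0.6579 0.148  0.0015] max [0.7594 0.2396 0.0129]
saucer 0.49 [254. 186.  31.  47.] 945 med [0.703  0.2024 0.0738] min [0.6827 0.1629 0.0155] max [0.7266 0.2117 0.0989]
saucer 0.23 [302.  95.  53.  58.] 1530 med [ 0.5984 -0.1683  0.1001] min [ 0.5343 -0.296   0.0516] max [ 0.6676 -0.0835  0.1383]
dispenser 0.88 [386. 160.  21.  36.] 584 med [0.4358 0.0302 0.0407] min [ 0.4142 -0.0887  0.0004] max [0.4548 0.0376 0.0773]
dispenser 0.35 [335. 224.  44.  32.] 752 med [0.5217 0.2471 0.0309] min [0.4898 0.2071 0.0008] max [0.5636 0.2636 0.0364]
```

```bash
ls pics
```

```text
box_crop.png
key_crop.png
side0.png
top0.png
wrist0.png
```

View pics/box_crop.png

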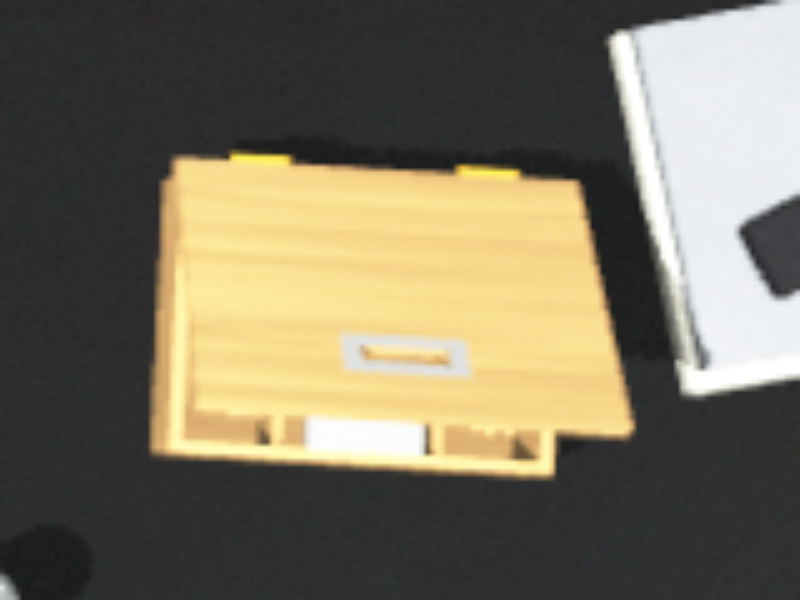

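View pics/key_crop.png

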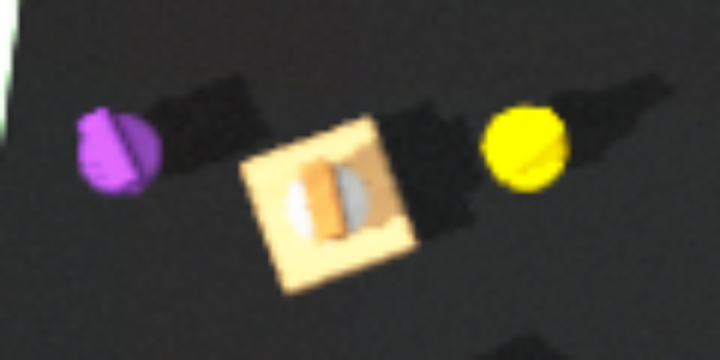

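Run:
```python
from h import *
np.set_printoptions(precision=4,suppress=True)
from scipy.optimize import least_squares
for n in ["top","side"]:
    c=arm.read_camera(n); W=cloud(c)
    r=arm.trace(n,"lid")[0]; m=cv2.erode(r["region"].astype(np.uint8),np.ones((5,5)))>0
    p=W[m&~np.isnan(W[...,0])]; 
    for _ in range(4):
        ce=p.mean(0); n_=np.linalg.svd(p-ce)[2][2]; n_*=np.sign(n_[2]); d=(p-ce)@n_; p=p[abs(d)<max(0.002,2.5*np.std(d)*0.8)]
    th=np.arccos(n_[2]); yaw=np.degrees(np.arctan2(n_[1],n_[0]))
    print(n,"lid normal",n_,"angle",th,"deg",np.degrees(th),"dir",yaw,"c",ce,len(p), np.std((p-ce)@n_))
    # front face/top rim of box: points with z 0.045..0.055 
    K=(W[...,2]>0.044)&(W[...,2]<0.054)&(W[...,0]>.48)&(W[...,0]<.68)&(W[...,1]>-.32)&(W[...,1]<-.06)
    q=W[K]; print("rim n",len(q)); 
    if len(q)>10:
        rc=cv2.minAreaRect((q[:,:2]*1000).astype(np.float32)); print(rc)
    K=(W[...,2]>0.01)&(W[...,0]>.48)&(W[...,0]<.70)&(W[...,1]>-.32)&(W[...,1]<-.06)
    q=W[K]; rc=cv2.minAreaRect((q[:,:2]*1000).astype(np.float32)); print("all",rc)
    # stand top
    K=(abs(W[...,2]-0.034)<0.005)&(abs(W[...,0]-.527)<.05)&(abs(W[...,1]-.227)<.05)
    print("stand",K.sum(),cv2.minAreaRect((W[K][:,:2]*1000).astype(np.float32)))
    K=(W[...,2]>0.066)&(abs(W[...,0]-.527)<.04)&(abs(W[...,1]-.227)<.04)
    print("keytop",K.sum(),cv2.minAreaRect((W[K][:,:2]*1000).astype(np.float32)),np.median(W[K],0))
    # hinge (yellow) pixels
    im=c["pixels"].astype(int); Y=(im[...,2]>180)&(im[...,1]>150)&(im[...,0]<80)&(W[...,0]>.6)
    nn,l,s,ce2=cv2.connectedComponentsWithStats(Y.astype(np.uint8))
    for i in range(1,nn):
        if s[i,4]>3: print("hinge",ce2[i],np.nanmedian(W[l==i],0))
```

```text
top lid normal [ 0.5296 -0.0202  0.848 ] angle 0.5586139007575617 deg 32.0062188907481 dir -2.18782459401576 c [ 0.5973 -0.1887  0.099 ] 3356 0.0012629898288628611
rim n 483
((592.515625, -187.76055908203125), (207.31163024902344, 159.58767700195312), 87.81255340576172)
all ((592.4014892578125, -189.01654052734375), (211.54417419433594, 159.79360961914062), 87.77976989746094)
stand 401 ((527.2952880859375, 228.45260620117188), (59.736270904541016, 60.15312957763672), 21.523435592651367)
keytop 71 ((527.805419921875, 227.8677520751953), (33.95445251464844, 13.747308731079102), 14.441017150878906) [0.5274 0.2271 0.0727]
hinge [434. 161.] [ 0.6719 -0.1396  0.0538]
side lid normal [ 0.5272 -0.0211  0.8495] angle 0.55584165598857 deg 31.847380965707664 dir -2.2912415825118946 c [ 0.5976 -0.168   0.1015] 973 0.0006355948426155911
rim n 479
((592.4783325195312, -186.53262329101562), (202.15750122070312, 158.5565185546875), 88.28213500976562)
all ((592.5255737304688, -188.42489624023438), (216.9833984375, 159.216552734375), 87.76422119140625)
stand 453 ((527.0158081054688, 227.60731506347656), (61.488040924072266, 64.66722106933594), 21.209871292114258)
keytop 127 ((528.3784790039062, 228.3114776611328), (33.27694320678711, 15.77396011352539), 15.045062065124512) [0.5287 0.2309 0.0734]
```

```bash
cat >> h.py <<'E'
def rel(t,yaw=None,pr=True):
    s=arm.state(); R=np.asarray(s["orientation"]); d=R.T@(np.asarray(t)-s["position"])
    y=np.degrees(np.arctan2(R[1,1],R[0,1])); roll=None if yaw is None else -((yaw-y+180)%360-180)
    if pr: print("clock",round(s["clock"],2),"pos",np.round(s["position"],4),"yaw_y",round(y,2),"F",np.round(s["wrist_force"],2),"gap",round(s["finger_gap"],4),"tilt",np.round(R[2],4)); print("REL",np.round(d,4),"roll",roll)
    return d
B0=np.array([.588,-.188,0]); BY=np.radians(-2.2)
def b2w(p):
    c,s=np.cos(BY),np.sin(BY); return B0+np.array([c*p[0]-s*p[1],s*p[0]+c*p[1],p[2]])
E
python3 -c "
from h import *
rel(b2w([-.030,.045,.16]))"
```

```text
clock 2.6 pos [ 0.1477 -0.5298  0.2313] yaw_y -74.43 F [-0.52 -0.48 -0.08] gap 0.0856 tilt [-1.  0. -0.]
REL [ 0.0713 -0.263  -0.5011] roll None
```

drive_tool([
  [[0,-0.131,-0.25,0,0],[0,-0.131,-0.25,0,0],[0,-0.131,-0.25,0,0],[0,-0.131,-0.25,0,0],[0,-0.263,-0.501,0,0],[0,-0.263,-0.501,0,0],[0,-0.263,-0.501,0,0],[0,-0.263,-0.501,0,0]],
])

```text
clock: 3.27
position: [0.3916, -0.2997, 0.2315]
orientation: [[0.0, 0.268, -0.963], [-0.0, -0.963, -0.268], [-1.0, 0.0, -0.0]]
wrist_force: [0.5, -0.9, -1.3]
finger_gap: 0.0001
```

```bash
python3 -c "
from h import *
rel(b2w([-.030,.045,.16]))"
```

```text
clock 3.27 pos [ 0.3916 -0.2997  0.2315] yaw_y -74.44 F [ 0.5  -0.89 -1.27] gap 0.0001 tilt [-1.e+00  4.e-04 -3.e-04]
REL [ 0.0715 -0.107  -0.2043] roll None
```

drive_tool([
  [[0,-0.107,-0.204,0,0],[0,-0.107,-0.204,0,0],[0,-0.107,-0.204,0,0],[0,-0.107,-0.204,0,0],[0,-0.107,-0.204,0,0],[0.03,-0.107,-0.204,0,0],[0.06,-0.107,-0.204,0,0],[0.07,-0.107,-0.204,0,0]],
])

```text
clock: 3.93
position: [0.5584, -0.1402, 0.1576]
orientation: [[-0.005, 0.27, -0.963], [0.001, -0.963, -0.27], [-1.0, -0.002, 0.004]]
wrist_force: [-0.4, 0.3, -0.4]
finger_gap: 0.0001
```

drive_tool([
  [[0.015,0,0,0,0],[0.028,0,0,0,0],[0.036,0,0,0,0],[0.044,0,0,0,0],[0.052,0,0,0,0],[0.06,0,0,0,0],[0.068,0,0,0,0],[0.076,0,0,0,0]],
])

```text
clock: 4.6
position: [0.5581, -0.1402, 0.0812]
orientation: [[-0.004, 0.27, -0.963], [0.001, -0.963, -0.27], [-1.0, -0.002, 0.004]]
wrist_force: [-0.8, -0.5, 1.4]
finger_gap: 0.0001
```

drive_tool([
  [[0.006,0,0,0,0],[0.011,0,0,0,0],[0.015,0,0,0,0],[0.018,0,0,0,0],[0.02,0,0,0,0],[0.021,0,0,0,0],[0.0215,0,0,0,0]],
])

```text
clock: 5.18
position: [0.5581, -0.1402, 0.0597]
orientation: [[-0.004, 0.27, -0.963], [0.001, -0.963, -0.27], [-1.0, -0.002, 0.004]]
wrist_force: [-0.0, 0.1, 1.4]
finger_gap: -0.0002
```

drive_tool([
  [[0.0005,0,0,0,0],[0.001,0,0,0,0],[0.0015,0,0,0,0]],
])

```text
clock: 5.43
position: [0.5581, -0.1402, 0.0583]
orientation: [[-0.004, 0.27, -0.963], [0.001, -0.963, -0.27], [-1.0, -0.002, 0.003]]
wrist_force: [-0.3, -0.6, 1.6]
finger_gap: -0.0001
```

drive_tool([
  [[0.0005,0,0,0,0],[0.001,0,0,0,0],[0.001,0,0,0,0]],
])

```text
clock: 5.68
position: [0.5582, -0.1403, 0.058]
orientation: [[-0.004, 0.27, -0.963], [0.001, -0.963, -0.27], [-1.0, -0.002, 0.003]]
wrist_force: [-3.5, 1.5, 8.8]
finger_gap: 0.0001
```

drive_tool([
  [[-0.03,0,0,0,0],[-0.07,-0.01,0,0,0],[-0.11,-0.02,0,0,0],[-0.12,-0.02,0,0,0.55],[-0.12,-0.02,0,0,0.55],[-0.12,-0.02,0,0,0.55]],
])

```text
clock: 6.18
position: [0.5533, -0.1212, 0.178]
orientation: [[-0.003, 0.271, -0.963], [0.001, -0.963, -0.271], [-1.0, -0.001, 0.003]]
wrist_force: [-0.5, 0.3, -0.5]
finger_gap: 0.0359
```

```bash
python3 -c "
from h import *
c=show('wrist','w1'); rel([.5275,.228,.10],-75.5)
np.savez('w1.npz',W=cloud(c),**{k:c[k] for k in c})
print(px(c,b2w([-.045,0,.058])))
c=show('top','t1',[380,130,160,110],5)
np.savez('t1.npz',W=cloud(c),**{k:c[k] for k in c})
"
```

```text
clock 6.23 pos [ 0.5528 -0.1211  0.1769] yaw_y -74.31 F [-0.35  0.34 -0.06] gap 0.0429 tilt [-1.     -0.0026  0.0044]
REL [ 0.0775 -0.3428 -0.0704] roll 1.1869148148509794
[383.40083791 218.7968324 ]
```

View pics/w1.png

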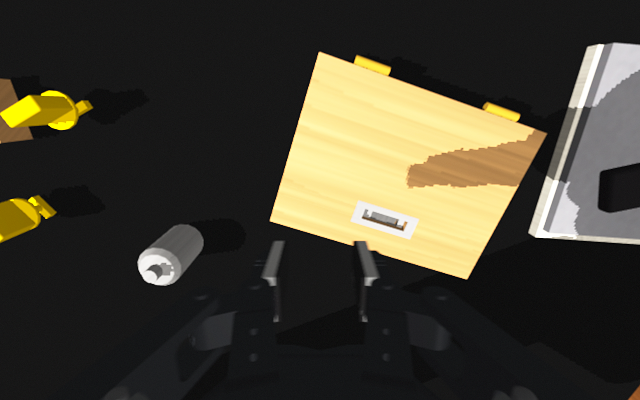

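View pics/t1.png

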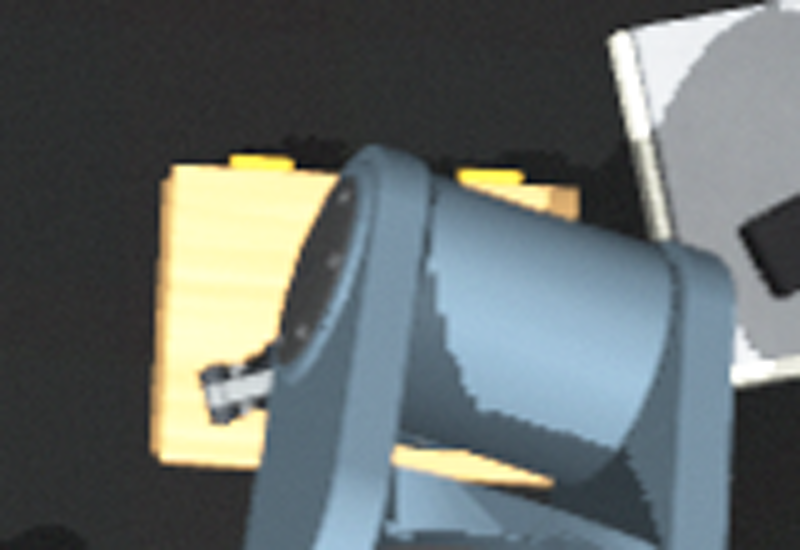

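```bash
python3 -c "
import numpy as np,cv2
d=np.load('w1.npz'); im=d['pixels'][195:245,345:425]; cv2.imwrite('pics/slot1.png',cv2.resize(im,None,fx=10,fy=10,interpolation=cv2.INTER_NEAREST))
W=d['W']
np.set_printoptions(precision=4,suppress=True,linewidth=200)
print(np.round(W[206:232:2,352:420:4,2]*1000))
"
```

```text
[[58. 59. 57. 58. 58. 58. 58. 58. 59. 57. 59. 58. 58. 57. 58. 58. 59.]
 [58. 59. 58. 59. 57. 58. 59. 58. 58. 59. 56. 58. 57. 58. 59. 59. 59.]
 [58. 58. 58. 50. 50. 58. 57. 58. 58. 58. 58. 58. 58. 57. 58. 58. 57.]
 [58. 58. 58. 50. nan 40. 59. 58. 58. 58. 58. 59. 58. 58. 57. 58. 58.]
 [58. 59. 59. 50. 50. 39. 40. 40. 58. 59. 59. 58. 58. 59. 58. 59. 59.]
 [58. 58. 59. 50. 50. 40. 40. 40. 41. 41. 59. 58. 58. 58. 59. 58. 58.]
 [60. 58. 59. 54. 51. 45. 41. 40. 39. 40. 40. 59. 58. 58. 58. 58. 58.]
 [58. 58. 58. 58. 57. 53. 47. 40. 40. 39. 40.  7. 48. 59. 58. 58. 59.]
 [57. 58. 59. 58. 58. 58. 54. 52. 46. 41. 39. 47. 48. 52. 59. 59. 59.]
 [57. 58. 58. 58. 59. 57. 58. 58. 54. 50. 45. 47. 49. 53. 58. 58. 59.]
 [58. 58. 58. 58. 58. 59. 57. 58. 58. 56. 53. 49. 49. 54. 58. 59. 58.]
 [58. 58. nan 59. 58. 58. 58. 57. 58. 58. 58. 55. 51. 57. 59. 58. 58.]
 [58. 59. 58. 57. 59. 58. 59. 58. 59. 58. 59. 57. 57. 60. 58. 57. 58.]]
```

View pics/slot1.png

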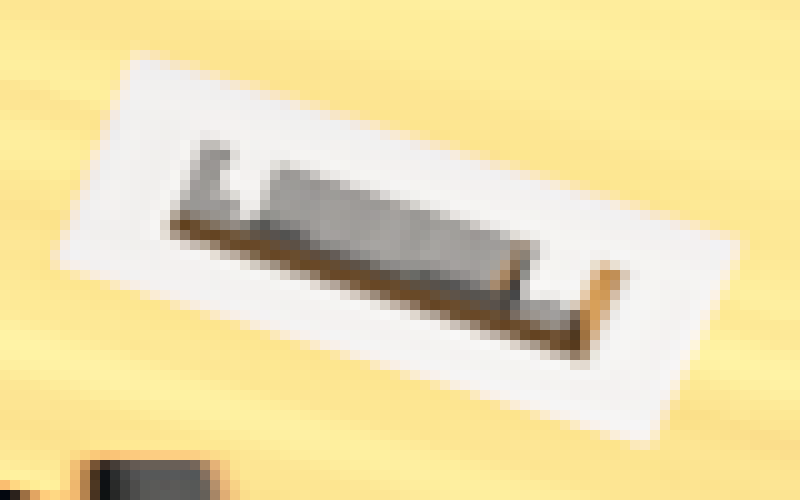

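```bash
cat >> h.py <<'E'
def ray(c,u,v,z):
    K=c["mtx"]; d=np.asarray(c["attitude"])@np.array([(u-K[0,2])/K[0,0],(v-K[1,2])/K[1,1],1]); o=np.asarray(c["origin"]); return o+d*(z-o[2])/d[2]
def w2b(p):
    c,s=np.cos(BY),np.sin(BY); q=np.asarray(p)-B0; return np.array([c*q[0]+s*q[1],-s*q[0]+c*q[1],q[2]])
E
python3 - <<'E'
from h import *
np.set_printoptions(precision=2,suppress=True)
c=np.load('w1.npz'); W=c['W']; im=c['pixels'].astype(int)
# lid colour mask
hsv=cv2.cvtColor(c['pixels'],cv2.COLOR_BGR2HSV)
lid=(abs(W[...,2]-.058)<.006)&(W[...,0]>.45)&(W[...,0]<.7)&(W[...,1]<-.03)&(W[...,1]>-.32)
cs,_=cv2.findContours(lid.astype(np.uint8),cv2.RETR_EXTERNAL,cv2.CHAIN_APPROX_NONE)
k=max(cs,key=cv2.contourArea); pts=np.array([ray(c,u,v,.058) for u,v in k[:,0]])
rc=cv2.minAreaRect((pts[:,:2]*1000).astype(np.float32)); print("lid rect",rc)
# box frame guess
# surround corners crop px
for nm,(a,b),z in [("sur",(135,52),.058),("sur",(740,240),.058),("sur",(650,440),.058),("sur",(55,265),.058),
   ("slotL top",(195,145),.058),("slotR top",(622,265),.058),("slotR bot",(585,358),.058),("slotL bot",(165,225),.058),
   ("kL",(270,170),.05),("kL",(255,225),.05),("kRtop",(535,240),.05),("kRb",(520,300),.05)]:
    u,v=345+a/10-.5,195+b/10-.5
    w=ray(c,u,v,z); print(nm,w*1000,"box",w2b(w)*1000)
E
```

```text
lid rect ((588.1766357421875, -188.942626953125), (209.9191436767578, 162.43026733398438), 87.77576446533203)
sur [ 554.75 -156.86   58.  ] box [-34.42  29.84  58.  ]
sur [ 552.48 -218.53   58.  ] box [-34.33 -31.88  58.  ]
sur [ 530.38 -217.85   58.  ] box [-56.43 -32.04  58.  ]
sur [ 532.14 -156.14   58.  ] box [-57.04  29.7   58.  ]
slotL top [ 547.46 -165.22   58.  ] box [-41.38  21.21  58.  ]
slotR top [ 546.98 -208.58   58.  ] box [-40.2  -22.14  58.  ]
slotR bot [ 536.87 -208.61   58.  ] box [-50.3  -22.56  58.  ]
slotL bot [ 538.95 -165.02   58.  ] box [-49.9   21.08  58.  ]
kL [ 544.53 -175.12   50.  ] box [-43.93  11.21  50.  ]
kL [ 538.65 -175.56   50.  ] box [-49.79  10.53  50.  ]
kRtop [ 544.67 -202.69   50.  ] box [-42.74 -16.34  50.  ]
kRb [ 538.23 -203.49   50.  ] box [-49.14 -17.39  50.  ]
```

drive_tool([
  [[0,-0.15,-0.031,0,0.55],[0,-0.15,-0.031,0,0.55],[0,-0.15,-0.031,0,0.55],[0,-0.15,-0.031,0,0.55],[0,-0.31,-0.064,1,0.55],[0,-0.31,-0.064,1,0.55],[0,-0.31,-0.064,1,0.55],[0,-0.343,-0.07,1,0.55]],
])

```text
clock: 6.95
position: [0.5288, 0.1995, 0.1754]
orientation: [[-0.008, 0.253, -0.967], [0.001, -0.967, -0.253], [-1.0, -0.003, 0.008]]
wrist_force: [1.1, -0.8, 0.1]
finger_gap: 0.0468
```

```bash
python3 -c "
from h import *
rel([.5275,.228,.10],-75.5)"
```

```text
clock 6.95 pos [0.5288 0.1995 0.1754] yaw_y -75.35 F [ 1.08 -0.77  0.11] gap 0.0468 tilt [-1.     -0.003   0.0079]
REL [ 0.0754 -0.0277 -0.0065] roll 0.15048778085815684
```

drive_tool([
  [[0.02,-0.028,-0.006,0,0.55],[0.045,-0.028,-0.006,0,0.55],[0.045,-0.028,-0.006,0,0.55]],
])

```text
clock: 7.2
position: [0.524, 0.2285, 0.1248]
orientation: [[-0.017, 0.255, -0.967], [-0.002, -0.967, -0.255], [-1.0, -0.002, 0.017]]
wrist_force: [-1.0, -0.2, -0.9]
finger_gap: 0.0473
```

Run:
```python
from h import *
c=show('wrist','w2'); np.savez('w2.npz',W=cloud(c),**{k:c[k] for k in c}); rel([.5275,.228,.042],-75.5)
W=cloud(c)
K=(W[...,2]>0.066)&(W[...,2]<0.08)&(abs(W[...,0]-.527)<.03)&(abs(W[...,1]-.227)<.03)
print("keytop",K.sum(),cv2.minAreaRect((W[K][:,:2]*1000).astype(np.float32)),np.median(W[K],0))
K=(abs(W[...,2]-0.034)<0.007)&(abs(W[...,0]-.527)<.05)&(abs(W[...,1]-.227)<.05)
print("stand",K.sum(),cv2.minAreaRect((W[K][:,:2]*1000).astype(np.float32)))
```

```text
clock 7.25 pos [0.5252 0.2278 0.1272] yaw_y -75.29 F [ 0.11 -0.61  0.43] gap 0.0468 tilt [-0.9999 -0.0024  0.0147]
REL [ 0.0852  0.0005 -0.0035] roll 0.2059893295684958
keytop 924 ((527.2764282226562, 227.51678466796875), (34.35360336303711, 13.963451385498047), 14.042350769042969) [0.52901506 0.22804236 0.07372955]
stand 4061 ((526.4586791992188, 228.107421875), (60.600284576416016, 60.204158782958984), 21.185855865478516)
```

View pics/w2.png

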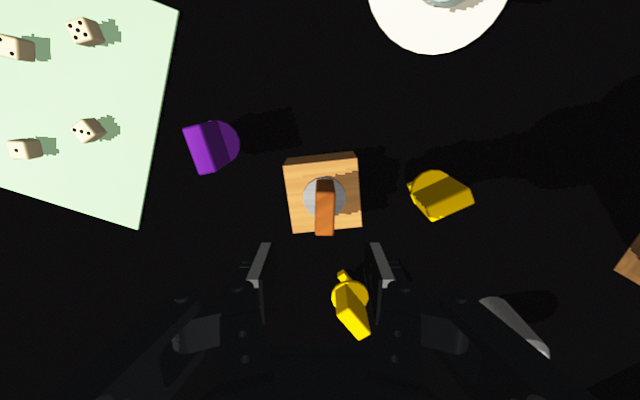

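Run:
```python
from h import *
for i in range(4):
    arm.read_camera('wrist'); rel([.5275,.228,.042],-75.8)
```

```text
clock 7.3 pos [0.5265 0.2274 0.1292] yaw_y -75.36 F [ 0.24 -0.81 -0.47] gap 0.047 tilt [-0.9999 -0.0026  0.0115]
REL [ 0.0871 -0.0001 -0.0021] roll 0.4389561488850404
clock 7.35 pos [0.5273 0.2273 0.1304] yaw_y -75.4 F [-0.31 -0.34  0.95] gap 0.0469 tilt [-1.     -0.0028  0.009 ]
REL [ 0.0884 -0.0003 -0.0011] roll 0.4001810336027347
clock 7.4 pos [0.5278 0.2273 0.1311] yaw_y -75.42 F [ 0.74 -0.46 -0.28] gap 0.0472 tilt [-1.     -0.0029  0.0075]
REL [ 0.0891 -0.0005 -0.0006] roll 0.37827338003958744
clock 7.45 pos [0.5279 0.2273 0.1315] yaw_y -75.43 F [-1.38 -1.03  0.43] gap 0.0471 tilt [-1.     -0.003   0.0066]
REL [ 0.0895 -0.0005 -0.0003] roll 0.3677113379645789
```

drive_tool([
  [[0.02,0,0,0,0.55],[0.045,0,0,0,0.55],[0.065,0,0,0,0.55],[0.08,0,0,0,0.55],[0.086,0,0,0,0.55],[0.088,0,0,0,0.55],[0.088,0,0,0,0.55]],
])

```text
clock: 8.03
position: [0.5279, 0.2272, 0.0442]
orientation: [[-0.006, 0.251, -0.968], [0.002, -0.968, -0.251], [-1.0, -0.003, 0.006]]
wrist_force: [0.1, -0.8, 0.5]
finger_gap: 0.0468
```

drive_tool([
  [[0,0,0,0,0.3],[0,0,0,0,0.1],[0,0,0,0,0],[0,0,0,0,0],[0,0,0,0,0],[0,0,0,0,0]],
], newtons=50)

```text
clock: 8.53
position: [0.5285, 0.2274, 0.0454]
orientation: [[-0.005, 0.251, -0.968], [0.002, -0.968, -0.251], [-1.0, -0.003, 0.004]]
wrist_force: [-1.2, -1.9, 6.0]
finger_gap: 0.0133
```

Run:
```python
from h import *
rel([.5275,.228,.042],-75.8)
show('wrist','w3')
show('side','s3',[300,170,140,110],5)
```

```text
clock 8.53 pos [0.5285 0.2274 0.0454] yaw_y -75.46 F [-1.2  -1.89  5.99] gap 0.0133 tilt [-1.     -0.003   0.0039]
REL [ 0.0034 -0.0009  0.0008] roll 0.3415402695212606
```

View pics/w3.png

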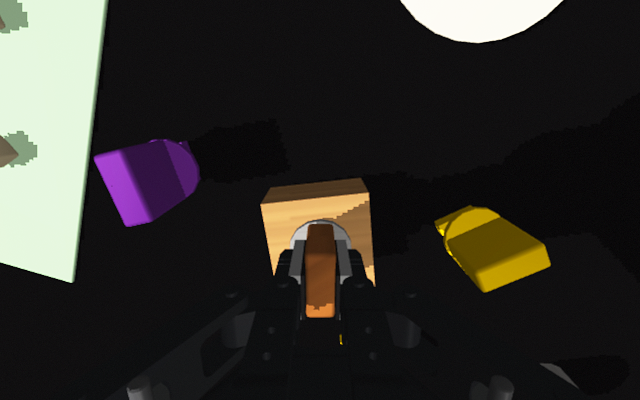

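View pics/s3.png

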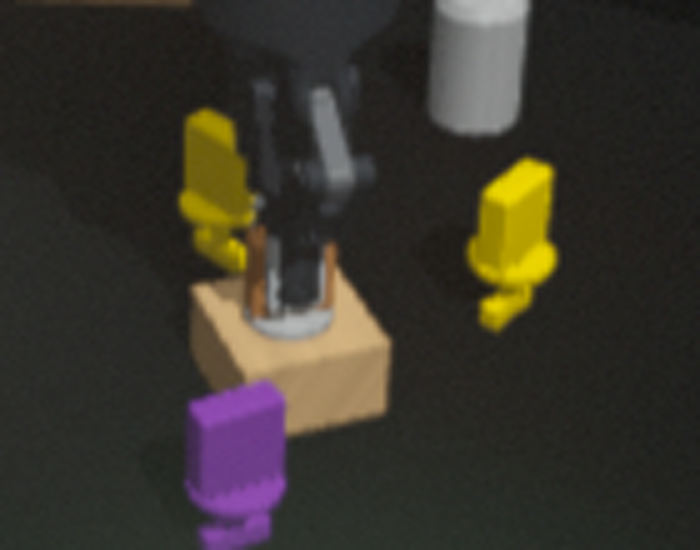

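drive_tool([
  [[-0.005,0,0,0,0],[-0.015,0,0,0,0],[-0.03,0,0,0,0],[-0.05,0,0,0,0],[-0.07,0,0,0,0],[-0.09,0,0,0,0],[-0.1,0,0,0,0],[-0.105,0,0,0,0]],
])

```text
clock: 9.3
position: [0.5296, 0.2274, 0.1526]
orientation: [[-0.002, 0.251, -0.968], [0.003, -0.968, -0.251], [-1.0, -0.003, 0.001]]
wrist_force: [0.1, -0.0, -0.7]
finger_gap: 0.0136
```

Run:
```python
from h import *
rel([.543,-.19,.15],-2.2)
show('wrist','w4')
c=show('side','s4',[260,90,200,150],4)
rel([.543,-.19,.15],-2.2)
np.savez('s4.npz',W=cloud(c),**{k:c[k] for k in c})
```

```text
clock 9.3 pos [0.5296 0.2274 0.1526] yaw_y -75.46 F [ 0.07 -0.05 -0.69] gap 0.0136 tilt [-1.     -0.0033  0.0011]
REL [0.0013 0.4074 0.0919] roll -73.25790616689648
clock 9.4 pos [0.5292 0.2272 0.151 ] yaw_y -75.46 F [ 1.02  1.25 -1.14] gap 0.0131 tilt [-1.     -0.0031  0.0029]
REL [-0.      0.4073  0.0914] roll -73.25689634606903
```

View pics/s4.png

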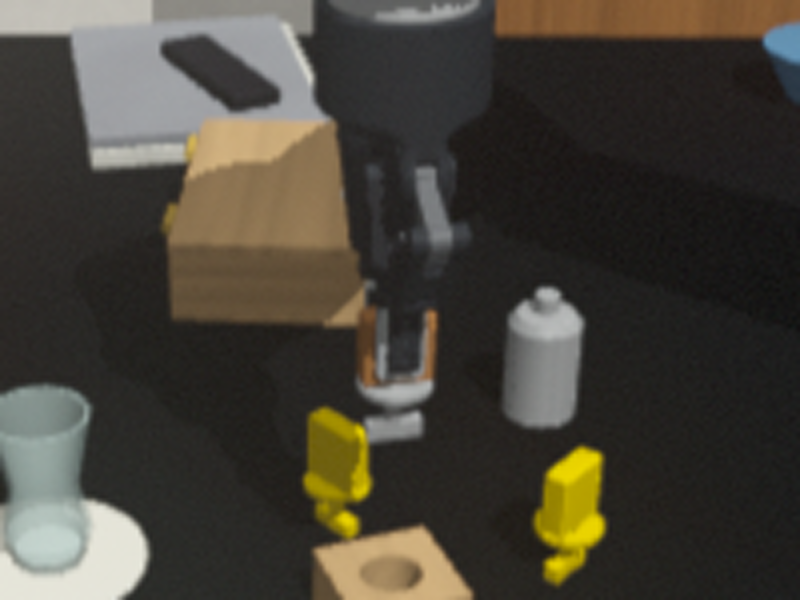

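View pics/w4.png

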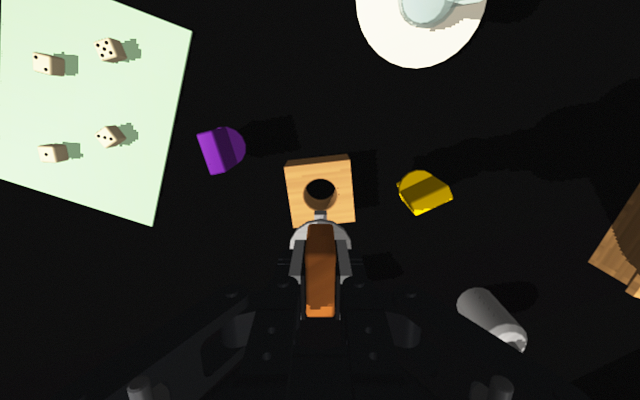

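Run:
```python
from h import *
np.set_printoptions(precision=4,suppress=True)
d=np.load('s4.npz'); W=d['W']; s=arm.state(); R=np.asarray(s["orientation"]); P=np.asarray(s["position"])
m=(np.linalg.norm(W[...,:2]-P[:2],axis=-1)<.035)&(W[...,2]>.1)&(W[...,2]<.2)
print(P,m.sum())
v,u=np.where(m)
T=(W[m]-P)@R
h=(W[m][:,2])
for a in np.arange(.1,.165,.004):
    k=(h>=a)&(h<a+.004)
    if k.sum()>3: print(round(a,3),k.sum(),"tool y",T[k][:,1].min(),T[k][:,1].max(),"tool z",np.percentile(T[k][:,2],[1,50,99]))
print("px",u.min(),u.max(),v.min(),v.max())
w=np.load('w1.npz')
```

```text
[0.5292 0.2272 0.151 ] 577
0.112 4 tool y -0.003933883059617187 -0.0024538779182616244 tool z [-0.011   0.0022  0.0116]
0.116 24 tool y -0.007191672963093192 -0.0005422256102196204 tool z [-0.0128 -0.0032  0.011 ]
0.12 47 tool y -0.006466512209921653 0.004688324901550549 tool z [-0.0122  0.0004  0.0133]
0.124 10 tool y -0.003455589475081802 0.0018635545896772546 tool z [-0.0082  0.0001  0.0061]
0.128 8 tool y -0.004541033043672911 -0.0005645558795899628 tool z [-0.0035 -0.0013  0.0044]
0.14 23 tool y -0.01800273819308255 3.085634615175886e-05 tool z [-0.0165 -0.0019  0.014 ]
0.144 69 tool y -0.019547455205508903 0.004254214751505822 tool z [-0.0164 -0.0005  0.0153]
0.148 20 tool y -0.009745211056820469 0.0030500667637713675 tool z [-0.0165 -0.0066  0.0157]
0.152 31 tool y -0.014836164416995803 0.0024962299930955953 tool z [-0.0166 -0.0052  0.0154]
0.156 27 tool y -0.01841264716496045 0.004931151527603305 tool z [-0.0167 -0.0073  0.0177]
0.16 33 tool y -0.020140949992376346 0.004771179897927577 tool z [-0.0163 -0.0075  0.0162]
0.164 39 tool y -0.023294087252867995 0.0023874870243837964 tool z [-0.0165 -0.0034  0.0169]
px 348 368 152 199
```

drive_tool([
  [[0,0.015,0.003,-5,0],[0,0.045,0.01,-11,0],[0,0.08,0.018,-17,0],[0,0.115,0.026,-23,0],[0,0.15,0.034,-29,0],[0,0.18,0.04,-34,0],[0,0.2,0.045,-36,0],[0,0.204,0.046,-36.5,0]],
])

```text
clock: 10.07
position: [0.5353, 0.0154, 0.1493]
orientation: [[-0.005, 0.777, -0.629], [0.002, -0.629, -0.777], [-1.0, -0.005, 0.002]]
wrist_force: [0.5, -0.0, -1.1]
finger_gap: 0.0131
```

Run:
```python
from h import *
for i in range(4): arm.read_camera('top')
rel([.5422,-.19,.15],-2.2)
print(b2w([-.0455,-.003,.05]))
```

```text
clock 10.27 pos [0.5355 0.0191 0.1499] yaw_y -39.0 F [ 0.46  0.54 -0.84] gap 0.0131 tilt [-1.0e+00 -5.2e-03  9.0e-04]
REL [-0.0007  0.1367  0.1583] roll -36.79605433149965
[ 0.54241837 -0.18925114  0.05      ]
```

drive_tool([
  [[0,0.01,0.012,-5,0],[0,0.03,0.035,-11,0],[0,0.055,0.064,-17,0],[0,0.08,0.093,-23,0],[0,0.105,0.122,-29,0],[0,0.125,0.145,-34,0],[0,0.135,0.156,-36.8,0],[0,0.137,0.158,-36.8,0]],
])

```text
clock: 10.93
position: [0.5429, -0.1912, 0.149]
orientation: [[-0.005, 0.999, -0.038], [0.002, -0.038, -0.999], [-1.0, -0.005, -0.002]]
wrist_force: [0.1, -0.5, -1.6]
finger_gap: 0.0134
```

Run:
```python
from h import *
for i in range(3): arm.read_camera('top')
rel([.5423,-.1893,.105],-2.2)
c=show('wrist','w5'); np.savez('w5.npz',W=cloud(c),**{k:c[k] for k in c})
c=show('side','s5',[260,60,160,120],5)
```

```text
clock 11.08 pos [ 0.5427 -0.1885  0.149 ] yaw_y -2.25 F [ 0.15  1.15 -1.16] gap 0.0132 tilt [-1.     -0.0053 -0.0029]
REL [ 0.044  -0.0001  0.0009] roll -0.04841386139344195
```

View pics/w5.png

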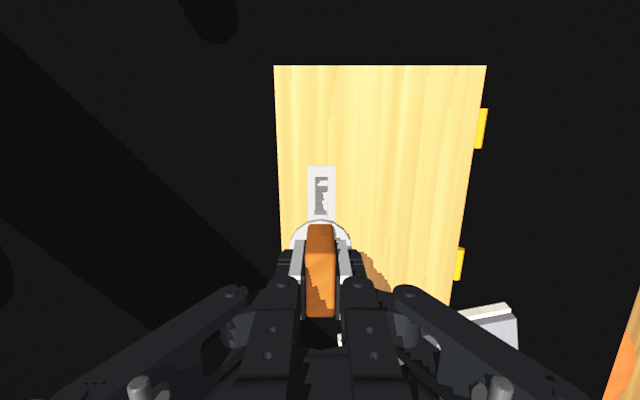

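View pics/s5.png

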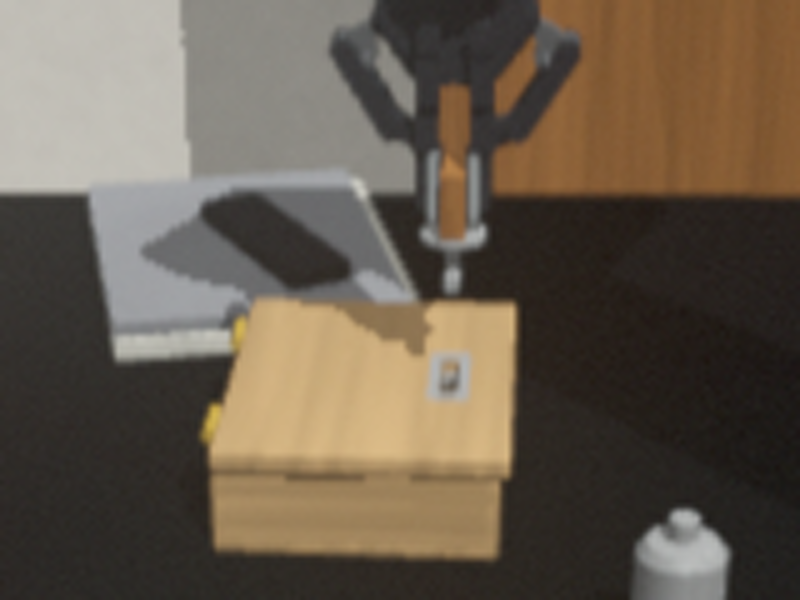

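Run:
```python
from h import *
np.set_printoptions(precision=4,suppress=True)
c=np.load('w5.npz'); im=c['pixels'][160:260,280:360]; cv2.imwrite('pics/slot5.png',cv2.resize(im,None,fx=6,fy=6,interpolation=cv2.INTER_NEAREST))
g=c['pixels'][:,:,0].astype(int)
for r in (172,180,186,192,198): print(r,g[r,300:345])
for u in (308.5,335.5):
  for v in (170,200): print(u,v,w2b(ray(c,u,v,.058)))
```

```text
172 [149 150 150 151 149 145 141 194 236 239 238 237 236 235 236 236 236 235
 235 235 236 236 235 236 236 236 236 235 237 238 238 237 237 236 240 204
 141 145 146 146 146 147 148 150 154]
180 [149 148 151 148 146 144 140 195 235 239 238 237 237 237 219 166 141 144
 147 146 175 196 195 194 196 199 200 191 227 239 238 237 237 237 233 187
 142 146 147 145 145 146 149 151 154]
186 [147 149 150 148 146 143 141 189 233 239 237 237 236 237 224 174 142 142
 154 162 161 161 161 160 163 160 160 169 224 240 238 237 237 237 233 188
 141 146 145 146 144 146 148 150 154]
192 [148 146 147 146 145 144 141 178 231 240 237 236 236 237 224 172 141 143
 144 144 143 142 178 198 197 196 226 239 238 238 237 236 237 237 231 183
 142 146 146 146 145 147 148 152 153]
198 [148 147 148 148 147 144 142 177 231 240 237 236 236 238 224 171 142 146
 146 146 146 146 141 191 234 237 236 236 237 238 237 236 236 237 224 172
 142 146 146 145 145 147 149 151 154]
308.5 170 [-0.0557  0.0259  0.058 ]
308.5 200 [-0.056   0.0003  0.058 ]
335.5 170 [-0.0338  0.0259  0.058 ]
335.5 200 [-0.0334  0.0004  0.058 ]
```

View pics/slot5.png

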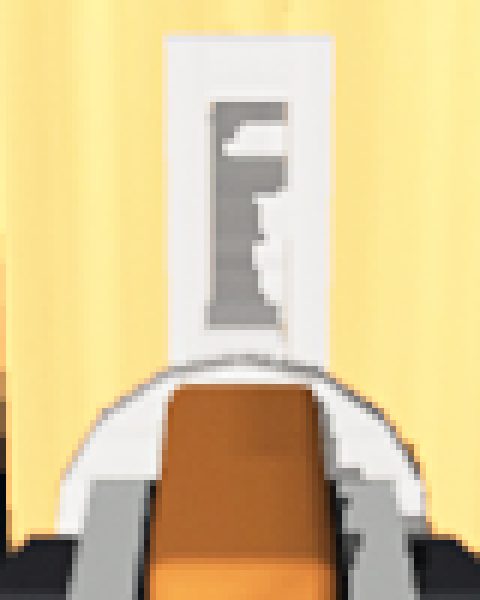

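drive_tool([
  [[0.006,0,0.001,0,0],[0.016,0,0.001,0,0],[0.028,0,0.001,0,0],[0.038,0,0.001,0,0],[0.045,0,0.001,0,0],[0.049,0,0.001,0,0],[0.05,0,0.001,0,0],[0.05,0,0.001,0,0]],
])

```text
clock: 11.85
position: [0.5424, -0.1892, 0.0989]
orientation: [[-0.005, 0.999, -0.038], [0.003, -0.038, -0.999], [-1.0, -0.005, -0.003]]
wrist_force: [-0.1, -0.4, -0.4]
finger_gap: 0.013
```

Run:
```python
from h import *
for i in range(3): arm.read_camera('wrist')
rel([.5423,-.1893,.0874],-2.2)
c=show('wrist','w6',[260,160,120,100],6)
c=show('side','s6',[300,90,100,80],8)
```

```text
clock 12.0 pos [ 0.5427 -0.1893  0.0997] yaw_y -2.17 F [ 0.49  0.17 -0.98] gap 0.0132 tilt [-1.     -0.0043 -0.0025]
REL [ 0.0123 -0.0004  0.0001] roll 0.02586435349871863
```

View pics/w6.png

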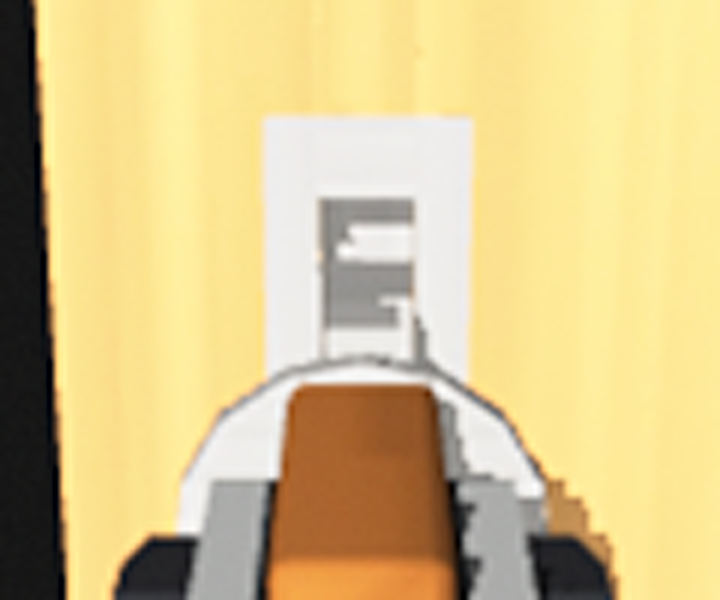

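View pics/s6.png

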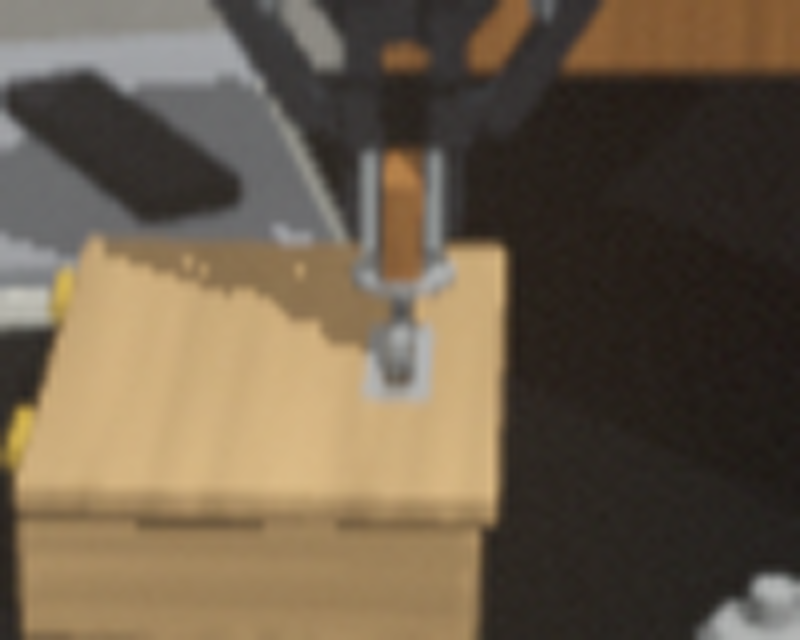

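drive_tool([
  [[0.002,0.0002,0,0,0],[0.004,0.0002,0,0,0],[0.005,0.0002,0,0,0],[0.006,0.0002,0,0,0]],
])

```text
clock: 12.43
position: [0.5428, -0.1892, 0.0934]
orientation: [[-0.004, 0.999, -0.038], [0.003, -0.038, -0.999], [-1.0, -0.004, -0.003]]
wrist_force: [0.1, -0.1, -0.7]
finger_gap: 0.0133
```

In the lid slot with no force. Continue down to the keeper.

drive_tool([
  [[0.001,0,0,0,0],[0.002,0,0,0,0],[0.003,0,0,0,0],[0.004,0,0,0,0]],
])

```text
clock: 12.77
position: [0.5427, -0.1893, 0.0893]
orientation: [[-0.004, 0.999, -0.038], [0.003, -0.038, -0.999], [-1.0, -0.005, -0.003]]
wrist_force: [0.2, -0.4, -0.3]
finger_gap: 0.0132
```

drive_tool([
  [[0.001,0,0,0,0],[0.002,0,0,0,0],[0.0025,0,0,0,0],[0.003,0,0,0,0]],
])

```text
clock: 13.1
position: [0.5427, -0.1892, 0.0862]
orientation: [[-0.005, 0.999, -0.038], [0.003, -0.038, -0.999], [-1.0, -0.005, -0.003]]
wrist_force: [-0.0, -0.0, -1.1]
finger_gap: 0.0133
```

drive_tool([
  [[0.001,0,0,0,0],[0.002,0,0,0,0],[0.0025,0,0,0,0],[0.003,0,0,0,0]],
])

```text
clock: 13.43
position: [0.5427, -0.1892, 0.0832]
orientation: [[-0.005, 0.999, -0.038], [0.003, -0.038, -0.999], [-1.0, -0.005, -0.003]]
wrist_force: [0.8, 0.8, -0.9]
finger_gap: 0.0132
```

drive_tool([
  [[0.001,0,0,0,0],[0.002,0,0,0,0],[0.003,0,0,0,0],[0.004,0,0,0,0]],
])

```text
clock: 13.77
position: [0.5427, -0.1892, 0.079]
orientation: [[-0.005, 0.999, -0.038], [0.003, -0.038, -0.999], [-1.0, -0.005, -0.003]]
wrist_force: [-0.7, 0.0, -0.1]
finger_gap: 0.0131
```

drive_tool([
  [[0.001,0,0,0,0],[0.002,0,0,0,0],[0.003,0,0,0,0],[0.003,0,0,0,0]],
])

```text
clock: 14.1
position: [0.5427, -0.1892, 0.0761]
orientation: [[-0.005, 0.999, -0.038], [0.003, -0.038, -0.999], [-1.0, -0.005, -0.003]]
wrist_force: [-0.9, 1.5, 2.0]
finger_gap: 0.0131
```

drive_tool([
  [[0.001,0,0,0,0],[0.002,0,0,0,0],[0.003,0,0,0,0],[0.003,0,0,0,0]],
])

```text
clock: 14.43
position: [0.5428, -0.1892, 0.073]
orientation: [[-0.004, 0.999, -0.038], [0.003, -0.038, -0.999], [-1.0, -0.004, -0.003]]
wrist_force: [-0.8, 0.4, 3.4]
finger_gap: 0.0132
```

drive_tool([
  [[0.001,0,0,0,0],[0.0018,0,0,0,0],[0.0024,0,0,0,0],[0.0024,0,0,0,0]],
])

```text
clock: 14.77
position: [0.5428, -0.1892, 0.0706]
orientation: [[-0.004, 0.999, -0.038], [0.003, -0.038, -0.999], [-1.0, -0.004, -0.002]]
wrist_force: [-1.0, 1.1, 4.4]
finger_gap: 0.0131
```

Run:
```python
from h import *
F=[]
for i in range(4): arm.read_camera('wrist'); F.append(arm.state()["wrist_force"])
print(np.mean(F,0))
rel([.5423,-.1893,.0874],-2.2); print(arm.state()["joint_positions"])
c=show('side','s7',[300,90,100,80],8)
```

```text
[-1.01532891  0.88260165  4.8414257 ]
clock 14.97 pos [ 0.5428 -0.1892  0.0707] yaw_y -2.17 F [-0.51  0.26  5.19] gap 0.0132 tilt [-1.     -0.0044 -0.0025]
REL [-0.0167 -0.0005  0.0001] roll 0.03153397484032894
[-2.38730341e+01  3.46440645e+01  9.75185063e+01  5.49820905e-02
  4.81240166e+01 -2.17410566e+01]
```

View pics/s7.png

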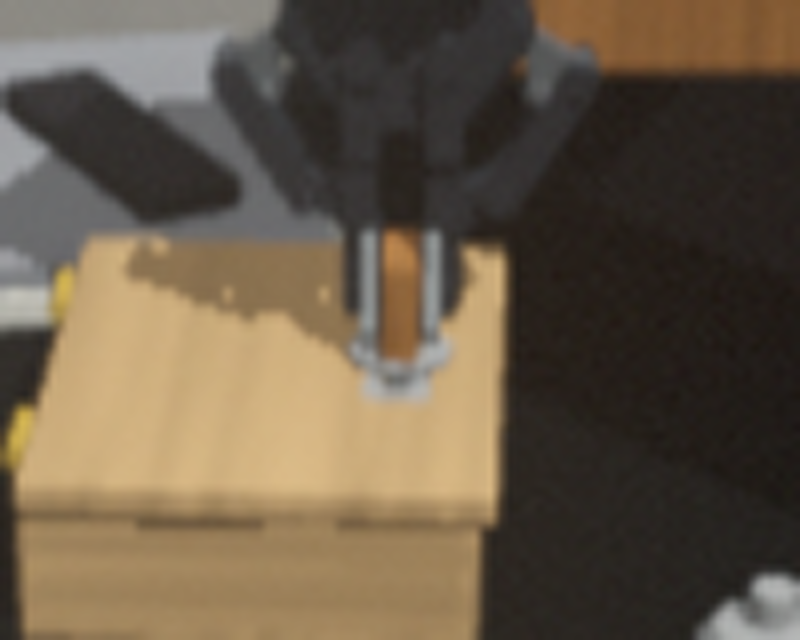

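drive_tool([
  [[0.0004,0,0,0,0],[0.0007,0,0,0,0],[0.0007,0,0,3,0],[0.0007,0,0,7,0],[0.0007,0,0,12,0],[0.0007,0,0,17,0],[0.0007,0,0,20,0],[0.0007,0,0,20,0]],
])

```text
clock: 15.68
position: [0.5432, -0.1894, 0.0703]
orientation: [[-0.003, 0.925, -0.38], [0.002, -0.38, -0.925], [-1.0, -0.004, -0.001]]
wrist_force: [0.4, -0.3, 5.7]
finger_gap: 0.0132
```

Run:
```python
from h import *
rel([.5428,-.1892,.0700],-92.2); print(arm.state()["torque"])
```

```text
clock 15.68 pos [ 0.5432 -0.1894  0.0703] yaw_y -22.32 F [ 0.38 -0.32  5.66] gap 0.0132 tilt [-1.0e+00 -3.5e-03 -7.0e-04]
REL [ 0.0003 -0.0005 -0.    ] roll 69.88208789956549
[-0.08429826 -0.03394144  0.01694316]
```

drive_tool([
  [[0,0,0,5,0],[0,0,0,11,0],[0,0,0,17,0],[0,0,0,23,0],[0,0,0,29,0],[0,0,0,34,0],[0,0,0,37,0],[0,0,0,37,0]],
])

```text
clock: 16.35
position: [0.5436, -0.1896, 0.0705]
orientation: [[-0.002, 0.508, -0.861], [0.002, -0.861, -0.508], [-1.0, -0.002, 0.001]]
wrist_force: [0.0, 0.4, 5.3]
finger_gap: 0.0136
```

Run:
```python
from h import *
arm.read_camera('top')
rel([.5428,-.1892,.0702],-92.2); print(arm.state()["torque"])
```

```text
clock 16.4 pos [ 0.5436 -0.1896  0.0705] yaw_y -59.3 F [-0.16 -0.14  4.62] gap 0.0132 tilt [-1.     -0.0025  0.001 ]
REL [ 0.0003 -0.0008  0.0005] roll 32.90307773044768
[-0.00977938  0.06061272  0.0594539 ]
```

drive_tool([
  [[0.0005,-0.0003,0.0002,4,0],[0.0005,-0.0006,0.0004,10,0],[0.0005,-0.0006,0.0004,16,0],[0.0005,-0.0006,0.0004,22,0],[0.0005,-0.0006,0.0004,28,0],[0.0005,-0.0006,0.0004,32,0],[0.0005,-0.0006,0.0004,32.9,0],[0.0005,-0.0006,0.0004,32.9,0]],
])

```text
clock: 17.07
position: [0.5432, -0.1895, 0.0702]
orientation: [[-0.001, -0.038, -0.999], [0.001, -0.999, 0.038], [-1.0, -0.001, 0.001]]
wrist_force: [-0.1, 0.0, 5.0]
finger_gap: 0.0133
```

Run:
```python
from h import *
arm.read_camera('top');arm.read_camera('top')
rel([.5428,-.1892,.0702],-92.2); print(arm.state()["torque"])
```

```text
clock 17.17 pos [ 0.5433 -0.1895  0.0702] yaw_y -92.12 F [-0.08  0.17  5.34] gap 0.0135 tilt [-1.     -0.0012  0.0014]
REL [-0.     -0.0002  0.0005] roll 0.07682928247089649
[-0.03676299  0.0426797  -0.01561542]
```

drive_tool([
  [[-0.0005,0,0,0,0],[-0.001,0,0,0,0],[-0.0016,0,0,0,0],[-0.0022,0,0,0,0],[-0.0028,0,0,0,0],[-0.0032,0,0,0,0],[-0.0032,0,0,0,0]],
])

```text
clock: 17.75
position: [0.5433, -0.1895, 0.0734]
orientation: [[-0.001, -0.037, -0.999], [0.001, -0.999, 0.037], [-1.0, -0.001, 0.001]]
wrist_force: [0.1, 1.5, 4.2]
finger_gap: 0.0131
```

drive_tool([
  [[-0.0003,0,0,0,0],[-0.0005,0,0,0,0],[-0.0005,0,0,0,0.15],[-0.0005,0,0,0,0.25],[-0.0005,0,0,0,0.4],[-0.0005,0,0,0,0.5],[-0.0005,0,0,0,0.5],[-0.0005,0,0,0,0.5]],
])

```text
clock: 18.42
position: [0.5432, -0.1895, 0.0738]
orientation: [[-0.002, -0.037, -0.999], [0.001, -0.999, 0.037], [-1.0, -0.001, 0.002]]
wrist_force: [-0.3, -0.3, -0.2]
finger_gap: 0.0426
```

Run:
```python
from h import *
rel([.5428,-.1892,.0702],-92.2)
c=show('wrist','w8')
```

```text
clock 18.42 pos [ 0.5432 -0.1895  0.0738] yaw_y -92.13 F [-0.32 -0.27 -0.23] gap 0.0426 tilt [-1.     -0.0013  0.0016]
REL [ 0.0036 -0.0002  0.0004] roll 0.07459652703400366
```

View pics/w8.png

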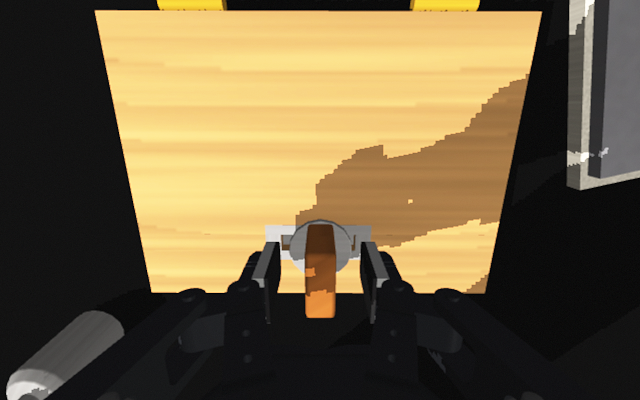

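Key stands aligned with the quarter turn, fingers clear. Retreat straight up and check its height.

drive_tool([
  [[-0.005,0,0,0,0.5],[-0.015,0,0,0,0.5],[-0.03,0,0,0,0.5],[-0.05,0,0,0,0.5],[-0.075,0,0,0,0.5],[-0.1,0,0,0,0.5],[-0.12,0,0,0,0.5],[-0.13,0,0,0,0.5]],
])

```text
clock: 19.13
position: [0.5442, -0.19, 0.2075]
orientation: [[0.002, -0.037, -0.999], [-0.0, -0.999, 0.037], [-1.0, 0.0, -0.003]]
wrist_force: [0.7, 1.1, 0.2]
finger_gap: 0.0426
```

Run:
```python
from h import *
np.set_printoptions(precision=4,suppress=True)
for i in range(3): arm.read_camera('top')
rel([.5428,-.1892,.0702],-92.2)
for n in ('wrist','side'):
    c=show(n,n[0]+'9',None if n=='wrist' else [280,80,120,100],6); W=cloud(c)
    near=(abs(W[...,0]-.5428)<.04)&(abs(W[...,1]+.1895)<.04)
    K=near&(W[...,2]>.09)&(W[...,2]<.12)
    if K.sum()>5: print(n,"tab top",np.percentile(W[K][:,2],[50,90,97]),K.sum())
    K=near&(W[...,2]>.098)&(W[...,2]<.108); print(cv2.minAreaRect((W[K][:,:2]*1000).astype(np.float32)) if K.sum()>5 else None)
    K=near&(W[...,2]>.063)&(W[...,2]<.072); print("disc top",np.median(W[K],0),K.sum())
    L=(abs(W[...,0]-.61)<.04)&(abs(W[...,1]+.19)<.08)&(W[...,2]<.08); 
    if L.sum(): print("lid z",np.median(W[L][:,2]))
    for o in ("glass","saucer","dispenser"):
        for r in arm.trace(n,o)[:1]:
            p=W[r["region"]]; p=p[~np.isnan(p[:,0])]; print(o,round(r["conf"],2),np.median(p,0))
```

```text
clock 19.28 pos [ 0.5434 -0.1897  0.2041] yaw_y -92.12 F [ 0.44 -0.21 -1.1 ] gap 0.043 tilt [-1.     -0.0009  0.0006]
REL [ 0.1339 -0.0003  0.0006] roll 0.07505884626181114
wrist tab top [0.1028 0.1037 0.1041] 627
((542.2705688476562, -188.42030334472656), (13.413352966308594, 33.1909294128418), 88.32366943359375)
disc top [ 0.5433 -0.1886  0.067 ] 478
lid z 0.05804327969351902
glass 0.6 [ 0.5983 -0.1891  0.058 ]
dispenser 0.57 [0.4429 0.0047 0.0563]
side tab top [0.0989 0.1043 0.1047] 80
((542.0103149414062, -185.55294799804688), (14.54295539855957, 32.4765625), 89.89778900146484)
disc top [ 0.5414 -0.1798  0.0679] 46
lid z 0.05902683161172362
glass 0.95 [0.704  0.2023 0.0732]
saucer 0.79 [0.7098 0.2018 0.0106]
dispenser 0.75 [0.4367 0.0309 0.0422]
```

View pics/w9.png

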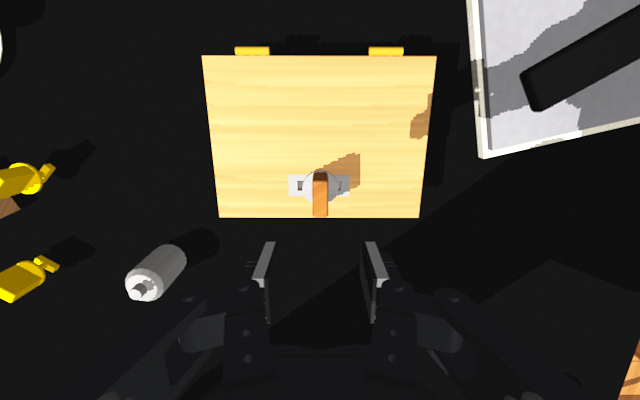

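View pics/s9.png

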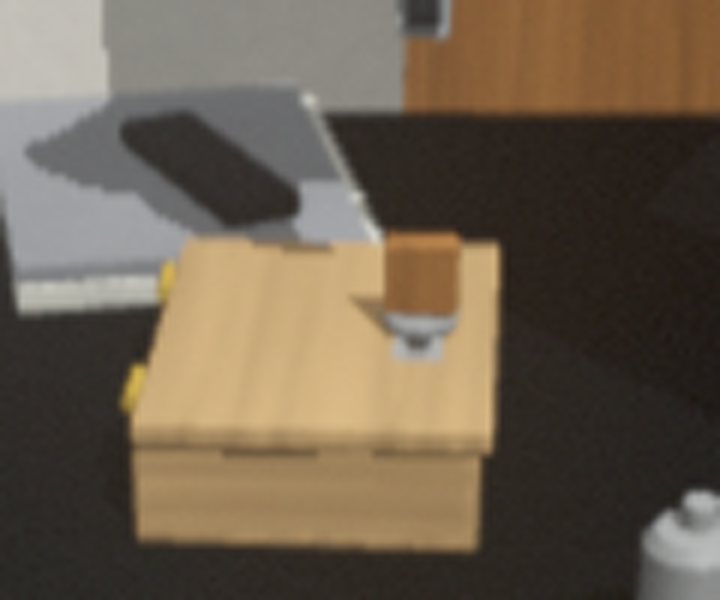

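```bash
python3 -c "
from bench import arm
print(arm.job_done(), arm.state()['clock'])"
```

```text
the job is handed in; nothing more can be done
the job is handed in; nothing more can be done
```

I shut the lid, locked it with the brown T-key, let go of the key and handed the job in at about 19 s.

- **Closing the lid:** I pushed it down with the closed fingertips. The highest wrist-force reading between moves was about 9 N, as the lid came onto its stop.
- **Locking:** The keeper's slot showed in the wrist camera about 2 mm off the middle of its range. The head passed through the lid and keeper slots with no noticeable contact. I pressed it in against the spring (about 5 N), turned it 90°, raised it with the spring, released it and retreated straight up.
- **Last checks:**
  - The wrist camera gave the shoulder disc's top at z = 67.0 mm and the top of the grip tab at about 103–104 mm. The seated position calls for 67 and 103 mm.
  - The lid top is at 58 mm, and the tab lies along the box's x.
  - The gripper is about 0.1 m clear of the key.
- **Bystanders:** In the side camera the glass, saucer and dispenser read within about 3 mm of where they started.
- **One disagreement:** In the last wrist picture the network reported a "glass" at (0.598, -0.189), which is on the lid. The side view puts the real glass at its starting place, so I took that as a false detection.

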